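Open the cam clamp on a drilled pipe block

TASK

The drilled pipe block is finished and its cam clamp is to be opened. With the fingertips push the cam's lever round, by way of the end away from the jaws, until the cam's low point faces the sliding jaw (the lever then sticks out square on the other side of the clamp), and only then push the sliding jaw forward, away from the block, until it rests against the cam. Lift nothing: leave the block standing in its place in the clamp and do not disturb the file, pipe bowl, jar or holder on the bench.

Things in the scene. Friction and masses are not known exactly. Their poses are not given: they have to be found in the camera images.
- clamp: Wooden cam clamp screwed to the bench, immovable. Origin on the bench right below the cam's pivot bolt. +x runs along the clamp from the fixed jaw past block and sliding jaw to the cam ('forward'), +y its left, z up. In this frame (mm): base board x -235 to 60, |y| to 85, top z 18; fixed jaw x -215 to -187, |y| to 55, top z 82; guide rails x -132 to -52, |y| 23 to 49, top z 45.
- cam (a joint): Turn of the dark wood eccentric cam (rad), clockwise from above. 0: lever points to the clamp's left (+y), high point faces the jaw (clamped); 1.571: lever points forward; 3.142: lever points right (-y), low point faces the jaw. Range -0.6 to 3.75, no stop at the low point. Starts within 0.35 of 0. Friction (0.35 N m, about 4 N at 90 mm) keeps it where left; pushing the jaw does not turn it.
- cam_pivot (a point): On the pivot bolt's axis at the cam's top, 48 mm above the bench (bolt head 8 mm higher). The cam is a disc 72 mm across, 28 mm thick, bored 10 mm off centre; a white inlaid dot on its top beside the bolt marks its low-point side.
- lever_end (a point): On top of the cam's lever near its round end, 131 mm from the pivot axis, 48 mm above the bench. The lever is a straight dark bar 22 mm wide whose middle line runs level from the pivot axis through this point, ending 11 mm beyond it; upright sides from z 22 to 48 mm.
- jaw (a joint): Travel of the sliding jaw (m) forward (clamp +x): 0 = against the block (clamped), about 0.0202 = resting on the cam's low point. The cam stops it: with the high point facing it, it moves 1 mm at most. About 3 N slides it; it stays where it is left.
- jaw_face (a point): On the sliding jaw's cork-lined face that looks to the block (clamp -x; at clamp x -131 mm when clamped), mid-width, 1.5 mm below the jaw's top at z 82 mm. The face is 106 mm wide; it stands free above the block (z 58 to 80 mm) and beside it (|y| 43 to 53 mm, z 48 to 80 mm). Jaw 25 mm thick, gap between the jaws 56 mm when clamped.
- block_center (a point): Centre of the red-brown drilled pipe block, 55 mm (along clamp x) by 85 mm by 40 mm high, 0.16 kg, standing loose on the base board (z 18 to 58 mm) between the jaws.
- file: Bystander: a loose flat file with a wooden handle, 235 mm long, 26 mm thick at the handle, lying on the bench along its own x; origin on the bench, near mid-length.
- bowl_center (a point): Bystander: centre of a loose dark turned pipe bowl, 43 mm across and 46 mm high, upright, with a shank 36 mm long to its side.
- wax_center (a point): Bystander: centre of a loose amber glass wax jar with brass lid, 64 mm across and 50 mm high, upright.
- holder_center (a point): Bystander: centre of a loose light wood block with holes, 50 x 90 x 38 mm high, flat on the bench.
Things that resemble listed ones, but are neither listed nor needed, are in the scene too. Of the things shaped like the part that bears block_center, the terracotta one is meant.

How it is judged:
On the way, in this order (a step that is already met when the one before it is completed fails the run):
1. the cam is at its low point (within 0.35 rad) while the jaw still stands by the block (moved less than 6 mm) (value of joint cam between 2.79 and 3.49 rad and value of joint jaw below 0.006 m), for 0.2 s.
2. the jaw has been pushed forward onto the cam's low point (value of joint jaw above 0.0175 m and value of joint cam between 2.79 and 3.49 rad), for 0.2 s.
At the end, for the whole second after the job is handed in: The cam is within 0.35 rad (20 degrees) of its low point, the jaw has travelled at least 17.5 mm of its 20 mm and so rests on the cam, and the block stands upright within 12 mm of where it was; the file, bowl, jar and holder are within 20 mm of where they were (all of step 2 and distance of block_center from where it was at the start of the episode below 0.012 m and angle between block_center's own z axis and vertical below 0.1 rad and linear speed of block below 0.02 m/s and distance of each of file, bowl_center, wax_center, holder_center from where it was at the start of the episode below 0.02 m); the robot touches nothing.
It fails at once if the jaw is driven forward (6 mm or more) before the cam is near its low point (value of joint jaw above 0.006 m and value of joint cam below 2.6 rad).
It fails at once if the block is lifted (height (world z) of block_center above 0.048 m).
It fails at once if the file, pipe bowl, wax jar or holder is disturbed (moved 20 mm) (distance of any of file, bowl_center, wax_center, holder_center from where it was at the start of the episode above 0.02 m).
It also fails if it takes over 58 s, if anything falls off the work surface, if the arm or the gripper's body presses on something with over 40 N, if the wrist force passes 120 N, or if a joint passes its speed limit or range.

ROBOT

A 6-joint arm with a two-finger parallel gripper is mounted at the origin on the work surface. World frame = base frame: x ahead of the robot, y to its left, z up, the work surface at z = 0. Lengths are in m, angles in rad, forces in N, time in s.
With the tool pointing down it reaches from about 0.4 to 0.925 m from the base axis. Payload 3.4 kg.
Tool frame: the origin (TCP) lies at the very end of the fingers, on their centre line; the grasp point (between the pads) lies 19 mm behind it; z points along the fingers, y is the line along which they close (so a half turn about z gives the same grasp; the last joint's range is limited). The gripper opens to 85 mm and grips with 20 to 120 N. Pads are 22 mm wide; open, the fingers measure 114 mm over their backs; the gripper's body (76 mm by 85 mm) begins 54 mm behind the grasp point. The pads swing forward as they close: fully open they stand 13 mm farther back than shut.
Start: joints at [-0.073, 0.307, 1.506, -0, 1.328, -0.073], TCP at [0.575, -0, 0.231] pointing down, gripper open.
Joint ranges: [-3.12, 3.12], [-1.05, 2.28], [0.14, 2.33], [-1.42, 4.57], [0.1, 2.73], [-2.68, 2.68]. Speed limits (rad/s): [2.57, 2.57, 3.14, 3.14, 3.14, 3.14].

INTERFACE

Orientations are given as a unit quaternion [x, y, z, w].
In Python, from bench import env gives the robot as it stands.
- The arm moves only by the tool arm_command, never from a script. Its argument "increments" is a list that holds one entry, the list of rows, each a list of 5 numbers: the closure, from 0 (fully open) to 1 (shut), then the shift along the tool's x, y, z in cm, then the turn about the tool's z in rad. In form: [[[jaw, x, y, z, spin], ...]]. A call has exactly 8 rows; each row is the pose to reach, as a shift and turn from the pose commanded when the call began, along the tool's axes at that moment; what a row does not reach only later rows make up. A row lasts 1/8 s, in which the tool goes at most 62.5 mm and 10.7 degrees, less where a joint would pass 70% of its speed; a pose out of reach is approached as far as the arm can. A call with a gripper value outside its range is refused whole. The fingers move at their own pace and stop on an object; the grip force is fixed at half the most. Time passes only in rows, so rows that repeat a pose let the fingers close, or fill a call up. It gives the time, the measured TCP pose, the force, the opening and the grip force at its end, in the units of the state.
- env.get_obs(): the state, without advancing time (a new reading comes with each control period).
- env.read_camera(name): name is "scene" or "side" or "wrist"; returns (picture, depth): 400x640x3 uint8, blue, green, red; 400x640 float32, m along the optical axis (not along the pixel's ray), 0 where there is no reading.
- env.camera_info(name): a dict with "fx", "fy", "cx", "cy" (pixels), "cam_to_world" (4x4, takes a point from camera to world coordinates). Camera axes: x right, y down, z forward; pixel columns grow to the right and rows downward; lengths in m; the calibration is good to about 2 mm. A picture is of the moment at which its call begins: read the wrist's pose just before it. camera_info takes no time and is no camera call; for the wrist camera it gives the pose at the moment of the call.
- env.hand_in(): hands the job in; it is judged then, once.
The state is a dict: "clock": time; "joint_pos": joint angles; "joint_vel": joint speeds; "effort": joint torques, N m; "ee_pos": TCP position; "ee_rot": TCP orientation; "force": force on the tool from outside, world axes, zero at the start; "moment": the same for the moment, N m; "finger_gap": opening from 0.0 (shut) to 1.0 (fully open); "finger_force": force on a finger pad.
Only numpy, scipy, OpenCV 4.12 (cv2) and the standard library are available. Lean on these libraries where they do the work, as an engineer would, in place of code of your own. Each camera call takes 0.05 s, during which the arm holds its last target. There are 200 camera calls.

## Working session

There is one attempt and no reset: what is moved stays moved. The work goes in short steps, Python scripts to look and compute and a tool call to move; the robot and the scene stay as the last step left them, time stands still between calls to the robot, and variables do not carry over. Pictures are saved under pics/ and viewed, at most 10 in all, crops included, and the job is handed in when it is done.

Besides the shell and the picture viewer there is one more tool, called after "Call:" as name(argument=value, ...), one argument or row to a line, values as JSON. arm_command: Moves the arm, as the interface text tells. Its arguments: {"type":"object","properties":{"increments":{"type":"array","items":{"type":"array","items":{"type":"array","items":{"type":"number"}}}}},"required":["increments"]}

```bash
mkdir -p pics; python3 - <<'E'
from bench import env
import cv2,numpy as np
o=env.get_obs();print(o['clock'],o['ee_pos'],o['ee_rot'],o['finger_gap'])
for n in ['scene','side']:
    p,d=env.read_camera(n);cv2.imwrite(f'pics/{n}.png',p);np.save(f'pics/{n}.npy',d)
    i=env.camera_info(n);print(n,i['fx'],i['cx'],i['cy'],np.round(i['cam_to_world'],3).tolist())
E
```

```text
0.0 [5.74308637e-01 3.90787292e-05 2.30389487e-01] [ 7.07103757e-01  7.07109082e-01 -6.57667145e-04 -7.68654797e-04] 1.0012335139812623
scene 377.16830827600495 324.0044861968174 193.08773143474622 [[-0.458, 0.65, -0.606, 1.068], [0.889, 0.319, -0.329, 0.271], [-0.021, -0.69, -0.724, 0.79], [0.0, 0.0, 0.0, 1.0]]
side 369.7311344733455 319.89394499349584 199.0915421059689 [[0.881, -0.242, 0.407, 0.096], [-0.473, -0.469, 0.745, -0.749], [0.011, -0.849, -0.528, 0.589], [0.0, 0.0, 0.0, 1.0]]
```

View pics/scene.png

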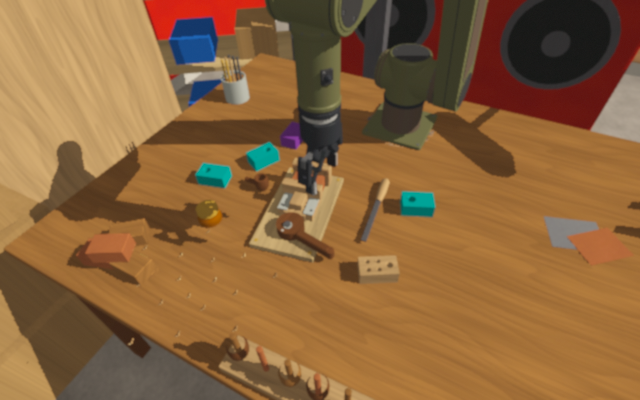

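View pics/side.png

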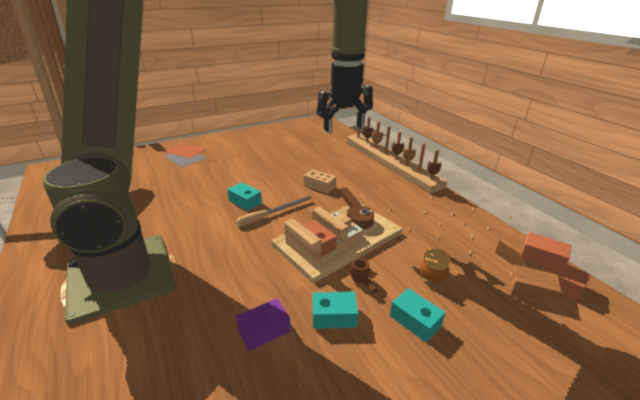

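The scene view shows the cam at about (291,226), with the lever pointing to (330,253). In the side view the block is at (320,237), the cam at (362,214), the bowl at (361,268), the jar at (436,262), the file at (275,212) and the holder at (320,180). Next I'll enlarge both views.

```bash
cat > h.py <<'E'
import numpy as np,cv2
from bench import env
def ray(n,u,v,z,i=None):
    i=i or env.camera_info(n);T=np.array(i['cam_to_world'])
    d=T[:3,:3]@[(u-i['cx'])/i['fx'],(v-i['cy'])/i['fy'],1];c=T[:3,3]
    return c+d*(z-c[2])/d[2]
E
python3 - <<'E'
from h import *
a=cv2.imread('pics/scene.png')[140:290,180:460];b=cv2.imread('pics/side.png')[170:290,220:470]
a=cv2.resize(a,(560,300),interpolation=cv2.INTER_CUBIC);b=cv2.resize(b,(600,288),interpolation=cv2.INTER_CUBIC)
im=np.zeros((588,600,3),np.uint8);im[:300,:560]=a;im[300:]=b;cv2.imwrite('pics/c.png',im)
for n,u,v,z,l in [('scene',287,226,.056,'bolt'),('scene',330,254,.048,'lev'),('side',364,211,.056,'bolt'),('side',343,191,.048,'lev'),
 ('side',361,262,.046,'bowl'),('side',436,254,.05,'wax'),('side',240,219,.015,'fileA'),('side',312,200,.005,'fileB'),('side',320,178,.038,'hold'),('scene',209,205,.05,'wax'),('scene',378,263,.038,'hold'),('scene',386,181,.02,'fileA'),('scene',364,239,.005,'fileB')]:
    print(l,n,ray(n,u,v,z).round(3))
E
```

```text
bolt scene [ 0.594 -0.094  0.056]
lev scene [0.616 0.037 0.048]
bolt side [ 0.581 -0.1    0.056]
lev side [0.593 0.024 0.048]
bowl side [ 0.471 -0.253  0.046]
wax side [ 0.633 -0.312  0.05 ]
fileA side [0.299 0.071 0.015]
fileB side [0.523 0.083 0.005]
hold side [0.58  0.139 0.038]
wax scene [ 0.621 -0.32   0.05 ]
hold scene [0.583 0.145 0.038]
fileA scene [0.301 0.06  0.02 ]
fileB scene [0.51  0.081 0.005]
```

View pics/c.png

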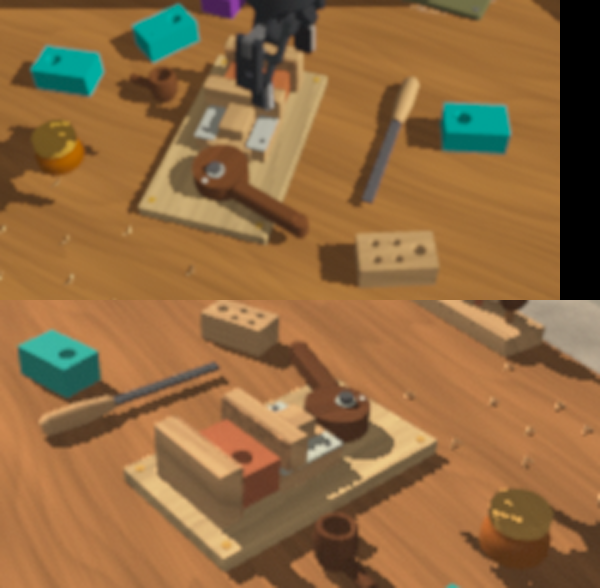

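The enlarged views are clear. In the scene crop the bolt is at (214,170), the lever end at (303,228), and the base corners at (327,75), (267,240) and (140,208). In the side crop the base corners are at (126,472), (230,565) and (436,440). A wrist view will refine these.

```bash
python3 - <<'E'
from h import *
for n,u,v in [('scene',343.5,177.5),('scene',313.5,260),('scene',250,244),('side',272.5,241.7),('side',315.8,280.4),('side',401.7,228.3)]:
    print(n,ray(n,u,v,.018).round(3))
p,d=env.read_camera('wrist');cv2.imwrite('pics/w.png',p);i=env.camera_info('wrist');print(i['fx'],np.round(i['cam_to_world'],3).tolist())
E
```

```text
scene [ 0.339 -0.058  0.018]
scene [ 0.631 -0.001  0.018]
scene [ 0.661 -0.167  0.018]
side [ 0.338 -0.064  0.018]
side [ 0.371 -0.231  0.018]
side [ 0.658 -0.167  0.018]
342.7228066424081 [[1.0, 0.001, -0.001, 0.574], [0.0, -0.946, -0.325, 0.082], [-0.001, 0.325, -0.946, 0.375], [0.0, 0.0, 0.0, 1.0]]
```

View pics/w.png

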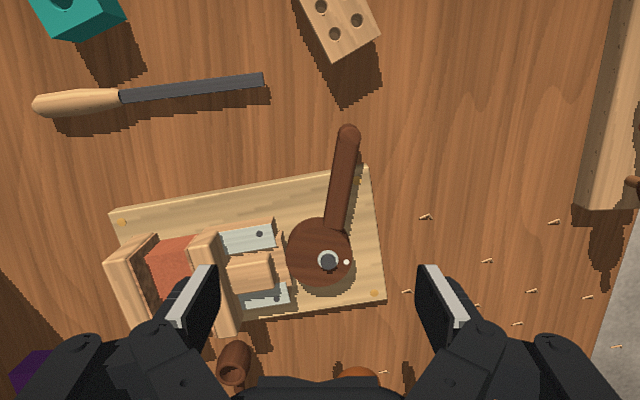

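The wrist view shows the bolt at (328,260), the dot at (346,262) and the lever tip at (349,126). Base corners are at (110,210), (366,163) and (386,300), the file tip at (264,80), the holder corner at (334,65) and the bowl at (235,352).

```bash
python3 - <<'E'
from h import *
for l,u,v,z in [('bolt',328,260,.056),('dot',346,262,.048),('levround',348.5,134,.048),('levtip',349.5,123,.048),('cBL',110,210,.018),('cFL',366,164,.018),('cFR',386,300,.018),('filetip',264,80,.004),('holdcorner',334,65,.038),('jawL',187,240,.082),('jawR',228,337,.082),('jawL2',209,228,.082),('bowl',235,352,.046)]:
    print(l,ray('wrist',u,v,z).round(4))
P=ray('wrist',328,260,.056);a=ray('wrist',110,210,.018);b=ray('wrist',366,164,.018);c=ray('wrist',386,300,.018)
print(np.degrees(np.arctan2(*(b-a)[1::-1])),np.degrees(np.arctan2(*(b-c)[1::-1]))-90,np.hypot(*(b-a)[:2]),np.hypot(*(b-c)[:2]))
th=np.radians(10.3);x=np.array([np.cos(th),np.sin(th)]);y=np.array([-x[1],x[0]])
print('pivot from corners',b[:2]-60e-3*x-85e-3*y, c[:2]-.06*x+.085*y)
E
```

```text
bolt [ 0.5848 -0.0974  0.056 ]
dot [ 0.6045 -0.1044  0.048 ]
levround [0.6031 0.0331 0.048 ]
levtip [0.6037 0.0433 0.048 ]
cBL [ 0.3419 -0.056   0.018 ]
cFL [ 0.6254 -0.0033  0.018 ]
cFR [ 0.6579 -0.1743  0.018 ]
filetip [0.5188 0.0814 0.004 ]
holdcorner [0.5888 0.0946 0.038 ]
jawL [ 0.4504 -0.0615  0.082 ]
jawR [ 0.4796 -0.1743  0.082 ]
jawL2 [ 0.4725 -0.0491  0.082 ]
bowl [ 0.4746 -0.2281  0.046 ]
10.543781184230188 10.764628203367806 0.28829575939146374 0.1740374237028092
pivot from corners [ 0.58154251 -0.09764857] [ 0.58365195 -0.10136296]
```

Call:
arm_command(
  increments=[
    [[1, 0, 0, 0, 0], [1, 0, 0, 0, 0], [1, 0.6, -0.9, 2, 0], [1, 1.2, -1.8, 5, 0], [1, 1.2, -1.8, 8, 0], [1, 1.2, -1.8, 11, 0], [1, 1.2, -1.8, 12, 0], [1, 1.2, -1.8, 12, 0]],
  ],
)

```text
clock: 1.15
ee_pos: [0.5568, 0.0119, 0.111]
ee_rot: [0.707, 0.707, -0.0, -0.0]
force: [0.3, 0.9, 0.7]
finger_gap: 0.004
finger_force: 0.0
```

```bash
python3 - <<'E'
from h import *
o=env.get_obs();print(o['ee_pos'],o['ee_rot'],o['finger_gap'],o['clock'])
p,d=env.read_camera('wrist');cv2.imwrite('pics/w2.png',p)
P=np.array([.583,-.098]);c=o['ee_pos'][:2]
for a in range(80,-85,-10):
    t=np.radians(a);u=np.array([np.cos(t),np.sin(t)]);n=np.array([-u[1],u[0]])
    w=P+.105*u+.026*n;print(a,w.round(3),((w-np.array([.556,.012]))[::-1]*100).round(1))
E
```

```text
[0.55684287 0.01194136 0.11099221] [ 7.07128147e-01  7.07085188e-01 -3.79732246e-04 -4.20802934e-04] 0.004249686285435882 1.15
80 [0.576 0.01 ] [-0.2  2. ]
70 [0.594 0.01 ] [-0.2  3.8]
60 [0.613 0.006] [-0.6  5.7]
50 [ 0.631 -0.001] [-1.3  7.5]
40 [ 0.647 -0.011] [-2.3  9.1]
30 [ 0.661 -0.023] [-3.5 10.5]
20 [ 0.673 -0.038] [-5.  11.7]
10 [ 0.682 -0.054] [-6.6 12.6]
0 [ 0.688 -0.072] [-8.4 13.2]
-10 [ 0.691 -0.091] [-10.3  13.5]
-20 [ 0.691 -0.109] [-12.1  13.5]
-30 [ 0.687 -0.128] [-14.   13.1]
-40 [ 0.68  -0.146] [-15.8  12.4]
-50 [ 0.67  -0.162] [-17.4  11.4]
-60 [ 0.658 -0.176] [-18.8  10.2]
-70 [ 0.643 -0.188] [-20.    8.7]
-80 [ 0.627 -0.197] [-20.9   7.1]
```

View pics/w2.png

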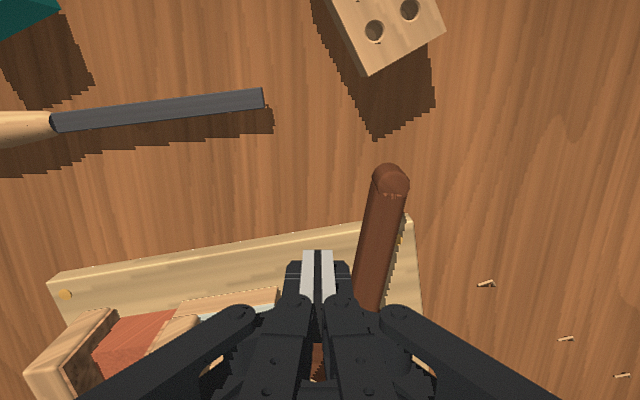

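Shut fingers sit at about (317,258), clear to the left of the lever, whose edge is at about (360,270). I'll lower them.

Call:
arm_command(
  increments=[
    [[1, 0, 0, 2, 0], [1, 0, 0, 4, 0], [1, 0, 0, 6, 0], [1, 0, 0, 7.5, 0], [1, 0, 0, 8.3, 0], [1, 0, 0, 8.3, 0], [1, 0, 0, 8.3, 0], [1, 0, 0, 8.3, 0]],
  ],
)

```text
clock: 2.2
ee_pos: [0.5575, 0.012, 0.0289]
ee_rot: [0.707, 0.707, 0.0, 0.0]
force: [0.1, -0.4, 0.4]
finger_gap: 0.002
finger_force: 0.0
```

Call:
arm_command(
  increments=[
    [[1, -0.1, 1, 0, 0], [1, -0.2, 2, 0, 0], [1, -0.2, 2.9, 0, 0], [1, -0.2, 3.8, 0, 0], [1, -0.4, 4.8, 0, 0], [1, -0.6, 5.7, 0, 0], [1, -0.9, 6.6, 0, 0], [1, -1.3, 7.5, 0, 0]],
  ],
)

```text
clock: 3.2
ee_pos: [0.6324, -0.0011, 0.0281]
ee_rot: [0.707, 0.707, -0.0, -0.0]
force: [-4.4, 0.3, -1.2]
finger_gap: -0.002
finger_force: 1.6
```

Call:
arm_command(
  increments=[
    [[1, -0.5, 0.8, 0, 0], [1, -1.0, 1.6, 0, 0], [1, -1.6, 2.3, 0, 0], [1, -2.2, 3.0, 0, 0], [1, -2.9, 3.6, 0, 0], [1, -3.7, 4.2, 0, 0], [1, -4.5, 4.7, 0, 0], [1, -5.3, 5.1, 0, 0]],
  ],
)

```text
clock: 4.2
ee_pos: [0.6835, -0.0545, 0.0283]
ee_rot: [0.707, 0.707, 0.0, 0.0]
force: [-2.1, 3.1, 0.2]
finger_gap: 0.002
finger_force: 1.6
```

Call:
arm_command(
  increments=[
    [[1, -0.9, 0.3, 0, 0], [1, -1.8, 0.6, 0, 0], [1, -2.7, 0.8, 0, 0], [1, -3.7, 0.9, 0, 0], [1, -4.6, 0.9, 0, 0], [1, -5.5, 0.9, 0, 0], [1, -6.5, 0.7, 0, 0], [1, -7.4, 0.5, 0, 0]],
  ],
)

```text
clock: 5.2
ee_pos: [0.6882, -0.1287, 0.0285]
ee_rot: [0.707, 0.707, 0.0, 0.0]
force: [-1.0, 4.0, 0.2]
finger_gap: -0.002
finger_force: 1.7
```

Call:
arm_command(
  increments=[
    [[1, -0.9, -0.3, 0, 0], [1, -1.8, -0.7, 0, 0], [1, -2.6, -1.2, 0, 0], [1, -3.4, -1.7, 0, 0], [1, -4.1, -2.3, 0, 0], [1, -4.8, -2.9, 0, 0], [1, -5.4, -3.6, 0, 0], [1, -6.0, -4.4, 0, 0]],
  ],
)

```text
clock: 6.2
ee_pos: [0.6439, -0.1886, 0.0285]
ee_rot: [0.707, 0.707, 0.0, 0.0]
force: [2.0, 3.9, 1.4]
finger_gap: 0.003
finger_force: 1.6
```

```bash
python3 - <<'E'
from h import *
a,_=env.read_camera('scene');b,_=env.read_camera('side')
a=cv2.resize(a[140:290,180:460],(560,300),interpolation=cv2.INTER_CUBIC);b=cv2.resize(b[170:290,220:470],(600,288),interpolation=cv2.INTER_CUBIC)
im=np.zeros((588,600,3),np.uint8);im[:300,:560]=a;im[300:]=b;cv2.imwrite('pics/c2.png',im)
E
```

```text
(no output)
```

View pics/c2.png

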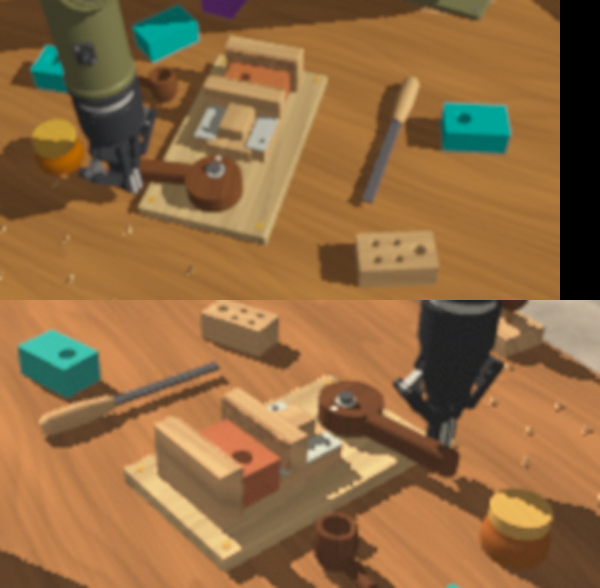

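The lever is past forward. In the side crop its tip is at about (452,460) and the bolt at (347,399); everything else is undisturbed. Next I'll compute the lever angle.

```bash
python3 - <<'E'
from h import *
f=lambda u,v,z:ray('side',220+u/2.4,170+(v-300)/2.4,z)
b=f(347,399,.056);t=f(453,459,.045);print(b,t,np.degrees(np.arctan2(*(t-b)[1::-1])),np.hypot(*(t-b)[:2]))
E
```

```text
[ 0.58209918 -0.1017949   0.056     ] [ 0.62569341 -0.22785827  0.045     ] -70.92399816108737 0.13338826981728713
```

Call:
arm_command(
  increments=[
    [[1, -0.3, -0.5, 0, 0], [1, -0.6, -1.0, 0, 0], [1, -0.8, -1.5, 0, 0], [1, -0.8, -1.5, 0, 0], [1, -0.8, -1.0, 0, 0], [1, -0.8, 0, 0, 0], [1, -0.8, 0, -4, 0], [1, -0.8, 0, -9, 0]],
  ],
)

```text
clock: 7.3
ee_pos: [0.6435, -0.1958, 0.1174]
ee_rot: [0.707, 0.707, -0.001, -0.002]
force: [1.1, 0.2, -0.8]
finger_gap: -0.001
finger_force: 0.0
```

Call:
arm_command(
  increments=[
    [[1, 0, 0, -4, 0], [1, 2, -2, -8, 0], [1, 5, -5, -12, 0], [1, 9, -5, -12, 0], [1, 14, -5, -12, 0], [1, 19, -5, -12, 0], [1, 19, -5, -12, 0], [1, 19, -5, -12, 0]],
  ],
)

```text
clock: 8.3
ee_pos: [0.5944, -0.0061, 0.2383]
ee_rot: [0.707, 0.707, -0.0, 0.0]
force: [0.7, 0.4, 1.2]
finger_gap: -0.0
finger_force: 0.0
```

```bash
python3 - <<'E'
from h import *
o=env.get_obs();print(o['ee_pos'],o['force'])
p,_=env.read_camera('wrist');cv2.imwrite('pics/w3.png',p);print(np.round(env.camera_info('wrist')['cam_to_world'],3).tolist())
E
```

```text
[ 0.59439727 -0.00614501  0.23832526] [0.69425169 0.41200346 1.19080521]
[[1.0, 0.0, 0.0, 0.593], [0.0, -0.945, -0.326, 0.076], [0.0, 0.326, -0.945, 0.382], [0.0, 0.0, 0.0, 1.0]]
```

View pics/w3.png

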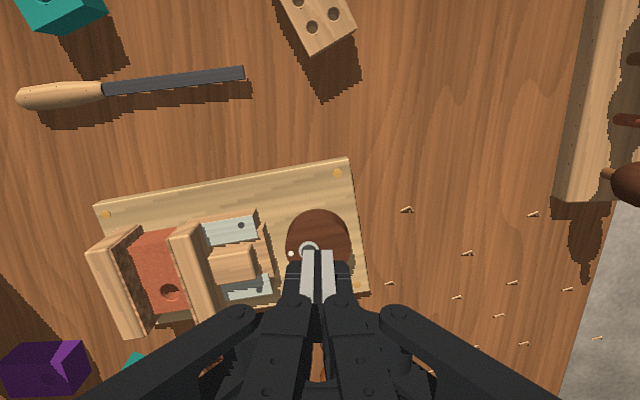

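The wrist view shows the dot at (291,254) facing the jaw, the bolt at (309,249), and the sliding-jaw top from (168,233) to (195,334). The fixed jaw's top near edge is at (145,330).

```bash
python3 - <<'E'
from h import *
b=ray('wrist',309,249,.056);t=ray('wrist',291,254,.048)
print(b,t,np.degrees(np.arctan2(*(t-b)[1::-1])))
th=np.radians(10.7);x=np.array([np.cos(th),np.sin(th)]);y=np.array([-x[1],x[0]]);P=np.array([.583,-.098])
for l,u,v in [('sjL',168,233),('sjR',195,334),('sjL2',190,222),('sjR2',217,325),('fjL2',128,225),('fjR2',145,330),('fjL',86,250)]:
    w=ray('wrist',u,v,.082)[:2];print(l,w.round(4),((w-P)@x).round(4),((w-P)@y).round(4))
w=P-.159*x;print(w, P-.1253*x)
print('tool xy',((w-np.array([.5944,-.0061]))[::-1]*100))
# side check of lever
p,_=env.read_camera('side');cv2.imwrite('pics/s3.png',p)
m=cv2.inRange(p[170:290,340:440],(0,0,20),(55,70,130));print(m.sum()/255)
E
```

```text
[ 0.58488406 -0.09555582  0.056     ] [ 0.56490821 -0.10587241  0.048     ] -152.68577233808358
sjL [ 0.45   -0.0647] -0.1245 0.0574
sjR [ 0.4621 -0.184 ] -0.1347 -0.0621
sjL2 [ 0.4726 -0.0532] -0.1002 0.0645
sjR2 [ 0.4869 -0.1723] -0.1082 -0.0551
fjL2 [ 0.413  -0.0563] -0.1593 0.0725
fjR2 [ 0.4092 -0.1788] -0.1858 -0.0471
fjL [ 0.3671 -0.083 ] -0.2094 0.0548
[ 0.42676457 -0.12752099] [ 0.45987862 -0.12126403]
tool xy [-12.14209918 -16.76354347]
1961.0
```

```bash
python3 - <<'E'
from h import *
a,_=env.read_camera('scene');p=cv2.imread('pics/s3.png')
b=cv2.resize(p[190:265,310:440],None,fx=4.6,fy=4.6,interpolation=cv2.INTER_CUBIC)[:345]
a=cv2.resize(a[190:250,220:340],None,fx=4,fy=4,interpolation=cv2.INTER_CUBIC)
im=np.zeros((590,600,3),np.uint8);im[:345,:b.shape[1]]=b[:,:600];im[345:585,:480]=a;cv2.imwrite('pics/c3.png',im)
E
```

```text
(no output)
```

View pics/c3.png

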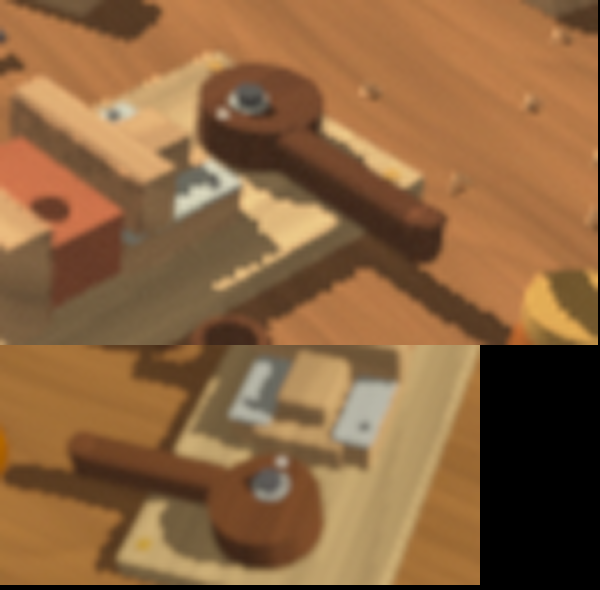

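The lever now sticks out square on the other side. In the side crop its end centre is at about (422,216) and the bolt at (250,97); in the scene crop the end is at (83,442) and the bolt at (270,483).

```bash
python3 - <<'E'
from h import *
P=np.array([.583,-.098])
s=lambda u,v,z:ray('side',310+u/4.6,190+v/4.6,z)[:2]
c=lambda u,v,z:ray('scene',220+u/4,190+(v-345)/4,z)[:2]
for n,b,t in [('side',s(250,97,.056),s(422,216,.048)),('scene',c(270,481,.056),c(85,443,.048))]:
    print(n,b.round(3),t.round(3),[np.degrees(np.arctan2(*(t-q)[::-1])).round(1) for q in (b,P)],np.hypot(*(t-b)))
E
```

```text
side [ 0.582 -0.101] [ 0.606 -0.225] [np.float64(-79.0), np.float64(-79.7)] 0.12656221524154618
scene [ 0.588 -0.096] [ 0.609 -0.224] [np.float64(-80.7), np.float64(-78.4)] 0.1300272361241311
```

Cam is at about π. Now I'll move above the gap between the jaws, with the tool spun to line up with the clamp.

Call:
arm_command(
  increments=[
    [[1, -2, -4, 0, -0.1], [1, -5, -8, 0, -0.19], [1, -8, -12, 2, -0.19], [1, -12.1, -16.8, 5, -0.19], [1, -12.1, -16.8, 9, -0.19], [1, -12.1, -16.8, 13, -0.19], [1, -12.1, -16.8, 13, -0.19], [1, -12.1, -16.8, 13, -0.19]],
  ],
)

```text
clock: 9.45
ee_pos: [0.4269, -0.1279, 0.1092]
ee_rot: [0.637, 0.771, 0.0, 0.001]
force: [-0.0, -0.2, 0.3]
finger_gap: 0.0
finger_force: 0.0
```

```bash
python3 - <<'E'
from h import *
o=env.get_obs();print(o['ee_pos'],o['ee_rot'])
a,_=env.read_camera('side');b,_=env.read_camera('scene')
im=np.zeros((590,600,3),np.uint8);im[:360]=cv2.resize(a[180:288,270:450],(600,360),interpolation=cv2.INTER_CUBIC);im[360:590,:500]=cv2.resize(b[130:222,230:430],(500,230));cv2.imwrite('pics/c4.png',im)
E
```

```text
[ 0.42692684 -0.12788752  0.10920795] [6.37161152e-01 7.70730335e-01 1.56182492e-04 6.26093577e-04]
```

View pics/c4.png

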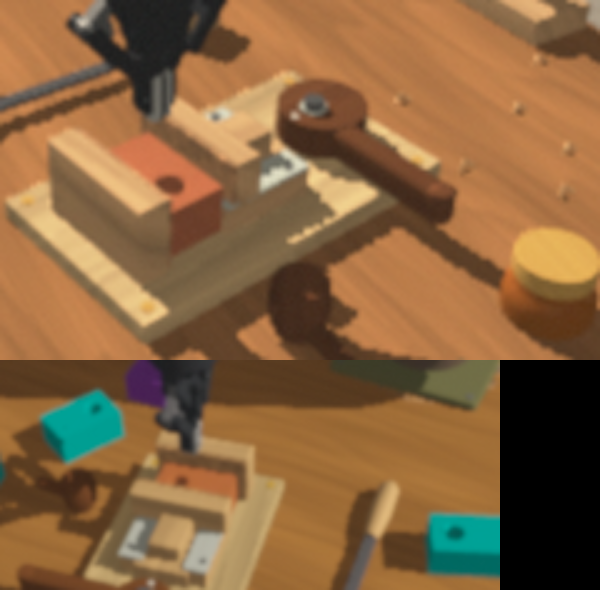

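The fingertips hang over the gap, at (157,110) in the side crop. I'll lower them to just above the block, then push forward.

Call:
arm_command(
  increments=[
    [[1, 0, 0, 1, 0], [1, 0, 0, 2, 0], [1, 0, 0, 3, 0], [1, 0, 0, 3.8, 0], [1, 0, 0, 4.3, 0], [1, 0, 0, 4.3, 0], [1, 0, 0, 4.3, 0], [1, 0, 0, 4.3, 0]],
  ],
)

```text
clock: 10.55
ee_pos: [0.4263, -0.1271, 0.0656]
ee_rot: [0.637, 0.771, 0.0, 0.0]
force: [-0.1, -0.2, 0.0]
finger_gap: -0.003
finger_force: 0.0
```

Call:
arm_command(
  increments=[
    [[1, 0, 0.4, 0, 0], [1, 0, 0.8, 0, 0], [1, 0, 1.2, 0, 0], [1, 0, 1.6, 0, 0], [1, 0, 2.0, 0, 0], [1, 0, 2.3, 0, 0], [1, 0, 2.6, 0, 0], [1, 0, 2.8, 0, 0]],
  ],
)

```text
clock: 11.55
ee_pos: [0.4533, -0.1217, 0.0652]
ee_rot: [0.637, 0.771, -0.0, -0.0]
force: [-3.3, -2.0, 1.2]
finger_gap: 0.0
finger_force: 1.6
```

Sliding with about 3 N. I'll push on in small steps until the cam stops it.

Call:
arm_command(
  increments=[
    [[1, 0, 0.1, 0, 0], [1, 0, 0.2, 0, 0], [1, 0, 0.3, 0, 0], [1, 0, 0.4, 0, 0], [1, 0, 0.5, 0, 0], [1, 0, 0.5, 0, 0], [1, 0, 0.5, 0, 0], [1, 0, 0.5, 0, 0]],
  ],
)

```text
clock: 12.55
ee_pos: [0.4585, -0.1207, 0.0653]
ee_rot: [0.637, 0.771, 0.0, 0.0]
force: [-2.0, -1.5, -1.4]
finger_gap: 0.002
finger_force: 1.1
```

Call:
arm_command(
  increments=[
    [[1, 0, 0.05, 0, 0], [1, 0, 0.1, 0, 0], [1, 0, 0.15, 0, 0], [1, 0, 0.2, 0, 0], [1, 0, 0.2, 0, 0], [1, 0, 0.2, 0, 0], [1, 0, 0.2, 0, 0], [1, 0, 0.2, 0, 0]],
  ],
)

```text
clock: 13.55
ee_pos: [0.4604, -0.1204, 0.0653]
ee_rot: [0.637, 0.771, 0.0, -0.0]
force: [-3.1, -0.8, -1.2]
finger_gap: -0.0
finger_force: 1.3
```

Call:
arm_command(
  increments=[
    [[1, 0, 0.05, 0, 0], [1, 0, 0.1, 0, 0], [1, 0, 0.15, 0, 0], [1, 0, 0.2, 0, 0], [1, 0, 0.2, 0, 0], [1, 0, 0.2, 0, 0], [1, 0, 0.2, 0, 0], [1, 0, 0.2, 0, 0]],
  ],
)

```text
clock: 14.55
ee_pos: [0.4624, -0.12, 0.0653]
ee_rot: [0.637, 0.771, 0.0, 0.0]
force: [-2.7, -0.9, -2.2]
finger_gap: -0.002
finger_force: 1.2
```

Call:
arm_command(
  increments=[
    [[1, 0, 0.05, 0, 0], [1, 0, 0.1, 0, 0], [1, 0, 0.15, 0, 0], [1, 0, 0.2, 0, 0], [1, 0, 0.25, 0, 0], [1, 0, 0.3, 0, 0], [1, 0, 0.3, 0, 0], [1, 0, 0.3, 0, 0]],
  ],
)

```text
clock: 15.55
ee_pos: [0.4627, -0.1199, 0.0652]
ee_rot: [0.637, 0.771, -0.002, -0.002]
force: [-8.3, -3.7, 3.5]
finger_gap: 0.006
finger_force: 4.8
```

The jaw has come up against the cam: the force rose and motion stopped. Now I'll back off, raise the arm and verify.

Call:
arm_command(
  increments=[
    [[1, 0, -0.5, 0, 0], [1, 0, -1.2, 0, 0], [1, 0, -1.2, -3, 0], [1, 0, -1.2, -7, 0], [1, 0, -1.2, -11, 0], [1, 0, -1.2, -15, 0], [1, 0, -1.2, -17, 0], [1, 0, -1.2, -17, 0]],
  ],
)

```text
clock: 16.55
ee_pos: [0.4553, -0.1222, 0.2373]
ee_rot: [0.637, 0.771, 0.001, 0.003]
force: [-0.1, -0.2, 0.4]
finger_gap: -0.001
finger_force: 0.0
```

```bash
python3 - <<'E'
from h import *
o=env.get_obs();print(o['ee_pos'],o['force'])
a,_=env.read_camera('side');b,_=env.read_camera('scene')
im=np.zeros((590,600,3),np.uint8);im[:360]=cv2.resize(a[180:288,270:450],(600,360),interpolation=cv2.INTER_CUBIC);im[360:590,:500]=cv2.resize(b[170:262,230:430],(500,230));cv2.imwrite('pics/c5.png',im)
E
```

```text
[ 0.45530839 -0.12222186  0.23733287] [-0.08753684 -0.19872405  0.40866007]
```

View pics/c5.png

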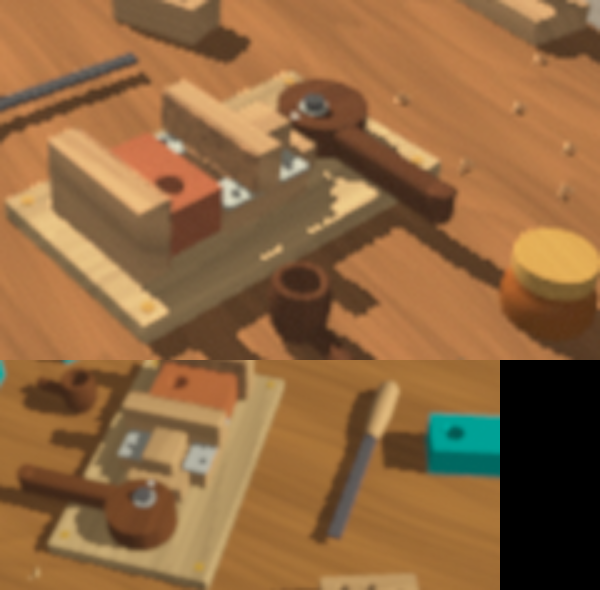

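The jaw, around (225,130) in the side crop, now rests against the cam with a clear gap to the block. The lever is still square, and the block and bystanders are in place.

```bash
python3 -c "
from bench import env
print(env.hand_in())"
```

```text
the job is handed in; nothing more can be done
None
```

The job is handed in: the lever was pushed round until the cam's low point faced the sliding jaw, then the jaw was pushed forward until the cam stopped it; the last camera view shows the block and bystanders in place, but hand-in returned no verdict.

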